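# Lay the last core pin in the rack

## Task

Pick up the tall steel core pin standing on its flange, lean it in the sloped V-rest (flange at the bottom, against the stop) and let go of it there, then take it again another way and lay it flat in the empty pair of notches of the rack, flange on the same side as the two pins already lying there and lined up with them. Set it down gently: never drop it or let it fall over, and leave the two laid pins and everything else where they are.

Things in the scene. Friction and masses are not known exactly. Their poses are not given: they have to be found in the camera images.
- pin_centre (a point): centre of the tall steel core pin to be moved. The pin is 180 mm long, 0.25 kg or so: a round flange 40 mm dia x 12 mm thick at one end, then a plain round shaft 22 mm dia to the other end. At the start it stands upright on its flange on the table, so this point is 90 mm up. Its z axis runs along the pin from the flange to the plain end
- pin_tip (a point): the plain end of that pin, on its axis, 90 mm from its centre along z; it tells which way the pin points
- pin: the same pin; origin at the centre of the flange's end face, 90 mm below the centre, z along the pin towards the plain end
- rest_bed: V trough of the sloped rest, rising at 45 degrees. Origin, 45 mm up: where the centre of the flange's end face is when the pin lies home (pin centre then at x = 90 mm, axis along x). x: up the slope, the way the plain end points; y: level, across; z: square out of the trough. V walls (33 mm wide at the top, up to the pin's axis) hold the shaft from x = 26 to 95 mm; above that it is free to grip
- rest: the whole sloped rest, fixed: green base 150 x 90 x 10 mm with the aluminium V trough on it. Origin at the centre of its underside; its x is level, towards the trough's high end. A stop plate 50 mm wide at the trough's low end carries the flange, which hangs between stop and trough with 14 mm of play along the slope; topmost wall edge 115 mm up
- slot (a point): the empty place of the rack: where the pin's centre must lie, 42 mm above the table. x: along the laid pins, flange end to plain end; y: across, away from them; z: up. The shaft rests in two 90 degree V notches (33 mm wide at the top, up to the shaft's axis) in comb bars 10 mm thick at x = -55 and +60 mm; between them it is free on both sides, 36 mm above the base plate
- rack: the fixed rack, aluminium base plate 150 (x) x 200 (y) x 6 mm with two grey cross combs with 3 pairs of V notches at y = -65, 0 and +65 mm, the one at +65 empty. Origin at the centre of its underside, same axes as the slot
- laid1: a core pin of the very same shape that already lies flat in the rack (two are listed); origin at its centre, x along it from the flange end to the plain end; leave it in place; in the notches at y = -65 mm
- laid2: a core pin of the very same shape that already lies flat in the rack (two are listed); origin at its centre, x along it from the flange end to the plain end; leave it in place; in the middle notches, 65 mm from the empty ones
- plug: short stepped steel plug standing upright: round foot 48 mm dia x 14 mm, body 28 mm dia, top 18 mm dia, 90 mm high in all; NOT the pin to move; origin at the centre of its underside
- puck1: black moulded rubber disc lying flat, 72 mm dia, 22 mm high, a bystander; origin at the centre of its underside
- puck2: another such black rubber disc, a bystander
- puck3: another such black rubber disc, a bystander
- mallet: hammer, about 280 mm long, lying flat, a bystander
- brush: hand brush lying flat, a bystander
- flask: white plastic bottle, 60 mm dia, 150 mm high, standing, a bystander

How it is judged:
By the outcome, as a careful person would: the job done as asked, in the order asked, and still so for the second after the job is handed in, with the robot touching nothing.
It also fails if it takes over 56 s, if anything falls off the work surface, if the arm or the gripper's body presses on something with over 40 N, if the wrist force passes 120 N, or if a joint passes its speed limit or range.

## Robot

A 6-joint arm with a two-finger parallel gripper is mounted at the origin on the work surface. World frame = base frame: x ahead of the robot, y to its left, z up, the work surface at z = 0. Lengths are in mm, angles in rad, forces in N, time in s.
With the tool pointing down it reaches from about 350 to 925 mm from the base axis. Payload 6.4 kg.
Tool frame: the origin (TCP) lies midway between the tips of the shut fingers; the grasp point (between the pads) lies 19 mm behind it (r.pinch_z is the distance from the TCP to the grasp point, in mm); z points along the fingers, y is the line along which they close (so a half turn about z gives the same grasp; the last joint's range is limited). The gripper opens to 85 mm and grips with 20 to 120 N. Pads are 22 mm wide; open, the fingers measure 114 mm over their backs; the gripper's body (76 mm by 85 mm) begins 54 mm behind the grasp point. The pads swing forward as they close: fully open they stand 13 mm farther back than shut.
Start: joints at [1.118, 0.245, 1.558, -0, 1.339, -0.174], TCP at [178.878, 624.913, 231.29] pointing down, gripper open.
Joint ranges: [-3.13, 3.13], [-1.02, 2.26], [0.13, 2.54], [-0.95, 4.09], [0.21, 2.88], [-2.74, 2.74]. Speed limits (rad/s): [2.57, 2.57, 3.14, 3.14, 3.14, 3.14].

## Interface

Orientations are given as a 3x3 rotation matrix whose columns are the frame's x, y, z axes.
In Python, from cell import r gives the robot as it stands.
- The arm moves only by the tool send_rows, never from a script. Its argument "increments" is a list of rows, each a list of 3 entries, a list of its own where there are three numbers: the shift along the world's x, y, z in m, then the turn, a rotation vector about the world's x, y, z in degrees, then the gripper command: -1 is shut, 1 is fully open, values between are in proportion. In form: [[[x, y, z], [rx, ry, rz], gripper], ...]. A call has 1 to 8 rows; each row is the pose to reach, as a shift and turn from the pose commanded when the call began; what a row does not reach only later rows make up. A row lasts 1/8 s, in which the tool goes at most 62.5 mm and 10.7 degrees, less where a joint would pass 70% of its speed; a pose out of reach is approached as far as the arm can. A call with a gripper value outside its range is refused whole. The fingers move at their own pace and stop on an object; "newtons" is the grip in N (left out, the last holds). Time passes only in rows, so rows that repeat a pose let the fingers close. It gives the time, the measured TCP pose, the force, the opening and the grip force at its end, in the units of the state.
- r.read_state(): the state, without advancing time (a new reading comes with each control period).
- r.snapshot(name): name is "scene" or "side" or "wrist"; returns the picture (384x512x3 uint8, blue, green, red); there is no depth.
- r.get_calibration(name): a dict with "fx", "fy", "cx", "cy" (pixels), "eye" and "orientation" of the camera in the world; the wrist camera has in their place "T_tool_cam" (4x4, takes a point from camera to tool coordinates, whose origin is the TCP and whose axes are the flange's). Camera axes: x right, y down, z forward; pixel columns grow to the right and rows downward; lengths in mm; the calibration is good to about 2 mm. A picture is of the moment at which its call begins: read the wrist's pose just before it. get_calibration takes no time and is no camera call.
- r.hand_in(): hands the job in; it is judged then, once.
Trained networks look in the newest picture that a camera, given by its name, has taken for a name from the list of things; names that differ only in an ending like _2 or _b are one class to them, and where a whole thing is asked for, a point or a joint stands for the part that bears it (a point fixed in the world has none). Each returns a list of dicts, best first, with "confidence" (0 to 1); they miss things now and then, are a little off and sometimes report something else, mostly with a low value. They report only what shows in the picture. A call takes as long as a camera call.
- r.recognise(label, camera): "location" ([column, row] in pixels, amid what is visible of it).
- r.landmark_of(label, camera): "location" ([column, row] in pixels: a listed point, or the origin of a listed thing).
The state is a dict: "clock": time; "joints": joint angles; "qd": joint speeds; "joint_efforts": joint torques, N m; "tcp_pos": TCP position; "eef_rot": TCP orientation; "contact_force": force on the tool from outside, world axes, zero at the start; "ft_torque": the same for the moment, N m; "gripper_width": finger opening in mm; "finger_force": force on a finger pad.
Only numpy, scipy, OpenCV 4.12 (cv2) and the standard library are available. Lean on these libraries where they do the work, as an engineer would, in place of code of your own. Each camera call takes 0.05 s, during which the arm holds its last target. There are 200 camera calls.

## Working session

There is one attempt and no reset: what is moved stays moved. The work goes in short steps, Python scripts to look and compute and a tool call to move; the robot and the scene stay as the last step left them, time stands still between calls to the robot, and variables do not carry over. Pictures are saved under pics/ and viewed, at most 10 in all, crops included, and the job is handed in when it is done.

Besides the shell and the picture viewer there is one more tool, called as name(argument=value, ...), one argument or row to a line, values as JSON. send_rows: Moves the arm, as the interface text tells. Its arguments: {"type":"object","properties":{"increments":{"type":"array","items":{"type":"array"}},"newtons":{"type":"number"}},"required":["increments"]}

```bash
ls; mkdir -p pics; python3 - <<'E'
from cell import r
import cv2,numpy as np
for n in ("scene","side"):
    im=r.snapshot(n); cv2.imwrite(f"pics/{n}0.png",im)
    c=r.get_calibration(n); print(n,{k:np.round(v,3).tolist() for k,v in c.items()})
    for l in ["pin_centre","pin_tip","pin","rest_bed","rest","slot","rack","laid1","plug"]:
        print(l,[(np.round(d["location"],1).tolist(),round(d["confidence"],2)) for d in r.landmark_of(l,n)][:3])
print(r.read_state()); c=r.get_calibration("wrist");print(c, r.pinch_z)
E
```

```text
pics
scene {'fx': 469.949, 'fy': 469.949, 'cx': 256.388, 'cy': 195.566, 'eye': [1653.981, -152.271, 1204.568], 'orientation': [[0.159, 0.685, -0.711], [0.987, -0.116, 0.109], [-0.008, -0.72, -0.694]]}
pin_centre [([157.4, 201.8], 0.81)]
pin_tip [([152.8, 182.4], 0.61)]
pin [([167.6, 220.5], 0.72)]
rest_bed [([230.3, 205.1], 0.88)]
rest [([215.9, 220.3], 0.6)]
slot [([319.4, 216.3], 0.87)]
rack [([318.9, 213.3], 0.9)]
laid1 [([318.7, 205.0], 0.7), ([321.4, 194.2], 0.6)]
plug [([151.7, 251.0], 0.52), ([235.6, 254.5], 0.39)]
side {'fx': 416.299, 'fy': 416.299, 'cx': 261.619, 'cy': 196.9, 'eye': [-168.716, -947.124, 1118.015], 'orientation': [[0.794, -0.387, 0.468], [-0.607, -0.5, 0.617], [-0.005, -0.775, -0.632]]}
pin_centre [([304.4, 265.4], 0.8), ([251.6, 177.2], 0.63)]
pin_tip [([306.4, 246.2], 0.77)]
pin [([305.7, 284.6], 0.6)]
rest_bed [([264.2, 235.5], 0.62)]
rest [([274.4, 248.4], 0.78)]
slot [([289.1, 204.6], 0.48)]
rack [([228.7, 195.7], 0.78)]
laid1 [([223.1, 184.7], 0.66), ([212.2, 192.9], 0.49), ([287.6, 207.1], 0.45)]
plug [([338.1, 271.9], 0.52)]
{'clock': 1.0, 'joints': a
[... 564 characters left out ...]
e-05,  4.63131835e-06, -1.00000000e+00]]), 'contact_force': array([-0.21439273,  1.06735536, -0.80914139]), 'ft_torque': array([ 0.04108665, -0.01422028,  0.04984005]), 'finger_force': 0.0, 'gripper_width': 85.0688623448294}
{'fx': 327.0637501427899, 'fy': 327.0637501427899, 'cx': 254.3283834426744, 'cy': 187.6316829822899, 'T_tool_cam': array([[ 7.30723345e-04, -9.45399839e-01, -3.25911967e-01,
         8.35025294e+01],
       [ 9.99999578e-01,  5.09345604e-04,  7.64586176e-04,
         6.32399457e-03],
       [-5.56837820e-04, -3.25912388e-01,  9.45399812e-01,
        -1.41740387e+02],
       [ 0.00000000e+00,  0.00000000e+00,  0.00000000e+00,
         1.00000000e+00]])} 18.700000000000003
```

```bash
python3 - <<'E'
import cv2
a=cv2.imread("pics/scene0.png")[140:290,110:370]; b=cv2.imread("pics/side0.png")[140:320,170:400]
cv2.imwrite("pics/s0c.png",cv2.resize(a,None,fx=3,fy=3,interpolation=cv2.INTER_CUBIC))
cv2.imwrite("pics/d0c.png",cv2.resize(b,None,fx=3,fy=3,interpolation=cv2.INTER_CUBIC))
E
```

```text
(no output)
```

View pics/s0c.png

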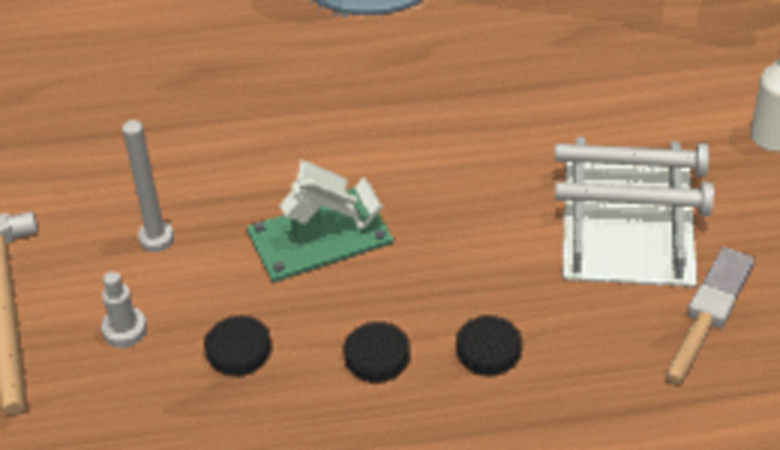

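View pics/d0c.png

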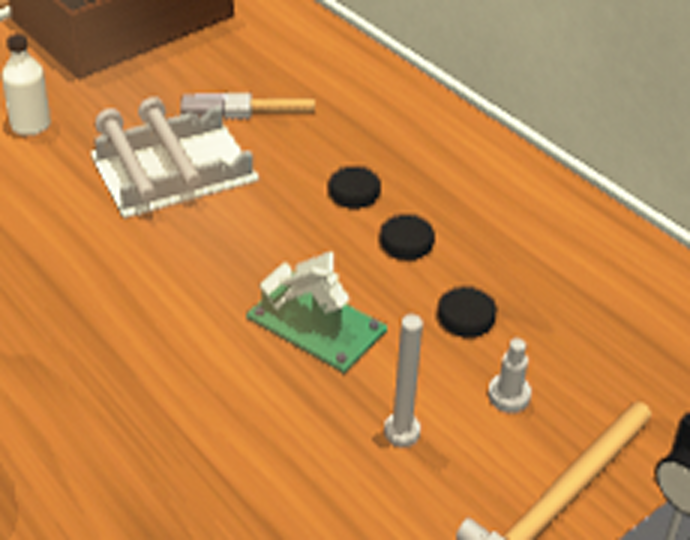

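The scene view shows the pin with flange at about (162,220) and tip at (154,182). The rest is at about (216,218), with its low stop on the right, and the rack is at about (319,213), with its empty notches nearest the camera. The side view agrees. I'll back-project these to positions.

```bash
cat > h.py <<'E'
from cell import r
import numpy as np, cv2
def cam(n,s=None):
    c=r.get_calibration(n)
    if n=="wrist":
        T=c["T_tool_cam"];R=s["eef_rot"]
        return c,R@T[:3,:3],s["tcp_pos"]+R@T[:3,3]
    return c,np.array(c["orientation"]),np.array(c["eye"])
def ray(n,uv,s=None):
    c,R,e=cam(n,s); d=R@np.array([(uv[0]-c["cx"])/c["fx"],(uv[1]-c["cy"])/c["fy"],1]); return e,d/np.linalg.norm(d)
def onz(n,uv,z,s=None):
    e,d=ray(n,uv,s); return e+d*(z-e[2])/d[2]
def proj(n,P,s=None):
    c,R,e=cam(n,s); q=R.T@(np.asarray(P,float)-e); return np.array([c["fx"]*q[0]/q[2]+c["cx"],c["fy"]*q[1]/q[2]+c["cy"]])
def tri(*rays):
    A=np.zeros((3,3));b=np.zeros(3)
    for e,d in rays:
        M=np.eye(3)-np.outer(d,d);A+=M;b+=M@e
    return np.linalg.solve(A,b)
E
python3 - <<'E'
from h import *
np.set_printoptions(precision=1,suppress=True)
S=lambda x,y:(x/3+110,y/3+140); D=lambda x,y:(x/3+170,y/3+140)
S=lambda x,y:((x-1)/3+110,(y-1)/3+140); D=lambda x,y:((x-1)/3+170,(y-1)/3+140)
print("pin tip",onz("scene",S(132,127),180),onz("side",D(412,322),180),tri(ray("scene",S(132,127)),ray("side",D(412,322))))
print("pin net c",onz("scene",(157.4,201.8),90),onz("side",(304.4,265.4),90), "base",onz("scene",(167.6,220.5),0),onz("side",(305.7,284.6),0))
print("bed",onz("scene",(230.3,205.1),45),onz("side",(264.2,235.5),45))
print("rest",onz("scene",(215.9,220.3),0),onz("side",(274.4,248.4),0))
for p in [(249,230),(273,279),(393,239)]: print("rest cor",onz("scene",S(*p),8))
for p in [(248,315),(345,372),(386,326)]: print("rest cor side",onz("side",D(*p),8))
print("slot",onz("scene",(319.4,216.3),42),onz("side",(289.1,204.6),42))
print("rack",onz("scene",(318.9,213.3),0),onz("side",(228.7,195.7),0))
print("rack cor",onz("scene",S(565,281),5),onz("scene",S(695,283),5),"side",onz("side",D(93,157),5),onz("side",D(125,212),4),onz("side",D(257,176),4))
print("laid ends top: ",onz("scene",S(558,153),45),onz("scene",S(704,160),45),onz("scene",S(558,191),45),onz("scene",S(710,199),45))
for p in [(122,335)]:print("plug",onz("scene",S(*p),0))
for p in [(238,346),(377,351),(489,346)]:print("puck",onz("scene",S(*p),11))
E
```

```text
pin tip [ 486.  -310.6  180. ] [ 487.5 -313.1  180. ] [ 487.2 -311.7  180.1]
pin net c [ 486.2 -312.3   90. ] [ 488.3 -308.3   90. ] base [ 492.2 -290.7    0. ] [ 492.1 -318.6    0. ]
bed [498. -68.  45.] [497.1 -83.1  45. ]
rest [ 519.4 -123.4    0. ] [ 513.6 -123.3    0. ]
rest cor [ 494.4 -202.3    8. ]
rest cor [ 575.5 -180.3    8. ]
rest cor [536.6 -38.    8. ]
rest cor side [456.  -64.6   8. ]
rest cor side [ 491.1 -208.9    8. ]
rest cor side [ 578.2 -182.5    8. ]
slot [598.8 225.   42. ] [684.8  -2.8  42. ]
rack [546.2 240.5   0. ] [552.5 236.4   0. ]
rack cor [630.5 145.3   5. ] [657.7 289.1   5. ] side [468.1 325.8   5. ] [441.1 196.8   4. ] [628.9 148.8   4. ]
laid ends top:  [464.4 172.2  45. ] [505.1 340.6  45. ] [527.3 158.2  45. ] [569.3 328.4  45. ]
plug [ 622.8 -350.3    0. ]
puck [ 668.4 -224.6   11. ]
puck [699.9 -77.4  11. ]
puck [713.   42.5  11. ]
```

send_rows(
  increments=[
    [[0.06,-0.03,0.05],[0,0,-8],1],
    [[0.11,-0.06,0.1],[0,0,-16],1],
    [[0.16,-0.1,0.14],[0,0,-24],1],
    [[0.2,-0.15,0.14],[0,0,-30],1],
    [[0.24,-0.2,0.14],[0,0,-35],1],
    [[0.27,-0.25,0.14],[0,0,-40],1],
    [[0.3,-0.3,0.14],[0,0,-45],1],
    [[0.32,-0.35,0.14],[0,0,-50],1],
  ],
)

```text
clock: 2.0
tcp_pos: [488.3, 296.6, 371.2]
eef_rot: [[-0.404, 0.915, 0.001], [0.915, 0.404, 0.0], [-0.0, 0.001, -1.0]]
contact_force: [0.3, 0.8, -0.3]
gripper_width: 84.9
finger_force: 0.0
```

send_rows(
  increments=[
    [[0.01,-0.04,0],[0,0,-5],1],
    [[0.01,-0.04,0],[0,0,-9],1],
    [[0.01,-0.04,0],[0,0,-9],1],
  ],
)

```text
clock: 2.38
tcp_pos: [497.5, 258.0, 371.2]
eef_rot: [[-0.259, 0.966, 0.0], [0.966, 0.259, 0.0], [0.0, 0.0, -1.0]]
contact_force: [0.2, 0.6, 0.2]
gripper_width: 85.5
finger_force: 0.0
```

```bash
python3 - <<'E'
from h import *
np.set_printoptions(precision=1,suppress=True)
s=r.read_state(); im=r.snapshot("wrist"); cv2.imwrite("pics/w1.png",im)
np.save("w1.npy",s,allow_pickle=True)
print(s["clock"],s["tcp_pos"],s["eef_rot"],s["joints"].round(4).tolist())
for l,z in [("slot",42),("rack",0),("laid1",42)]:
    for d in r.landmark_of(l,"wrist")[:3]: print(l,d["location"],d["confidence"],onz("wrist",d["location"],z,s))
cv2.imwrite("pics/w1b.png",cv2.resize(im,(768,576)))
E
```

```text
2.375 [497.5 258.  371.2] [[-0.3  1.   0. ]
 [ 1.   0.3  0. ]
 [ 0.   0.  -1. ]] [0.2761, -0.047, 1.62, 0.0001, 1.5684, 0.014]
slot [320.9, 176.0] 0.73 [610.6 226.6  42. ]
rack [210.7, 324.9] 0.6 [ 513.9 -124.6    0. ]
rack [387.6, 152.9] 0.6 [713.2 281.    0. ]
rack [282.8, 151.7] 0.56 [550.6 239.3   0. ]
laid1 [282.2, 157.0] 0.85 [546.  239.6  42. ]
laid1 [245.2, 135.1] 0.65 [485.1 256.8  42. ]
laid1 [278.8, 148.8] 0.51 [537.6 250.1  42. ]
```

View pics/w1b.png

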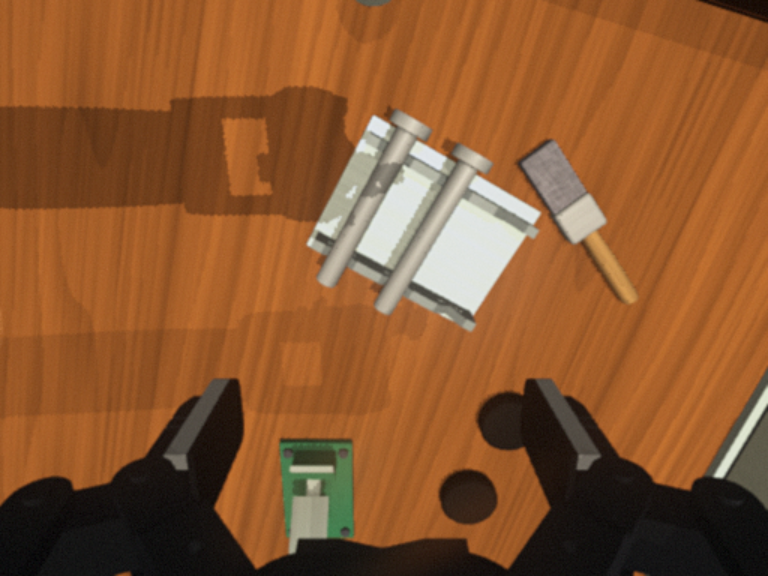

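```bash
python3 - <<'E'
from h import *
np.set_printoptions(precision=1,suppress=True)
s=np.load("w1.npy",allow_pickle=True).item()
o=lambda x,y,z:onz("wrist",((x+.5)/1.5-.5,(y+.5)/1.5-.5),z,s)[:2]
def ang(a,b): d=b-a; return np.degrees(np.arctan2(d[1],d[0])),np.hypot(*d)
for nm,f,p in [("l1",(411,112),(327,283)),("l2",(473,149),(384,311))]:
    a,b=o(*f,42),o(*p,42); print(nm,a,b,(a+b)/2,ang(a,b))
C=[o(*p,6) for p in [(378,115),(540,214),(472,330),(308,243)]]
print("rack",C,np.mean(C,0),ang(C[0],C[1]),ang(C[1],C[2]),ang(C[3],C[2]))
R=[o(*p,10) for p in [(279,440),(353,440),(354,535)]]
print("rest",R,ang(R[0],R[1]),ang(R[1],R[2]))
im=cv2.imread("pics/w1.png")
cv2.imwrite("pics/w1c.png",cv2.resize(im[280:362,170:260],None,fx=6,fy=6,interpolation=cv2.INTER_CUBIC))
E
```

```text
l1 [502.  346.9] [465.3 167. ] [483.7 256.9] (np.float64(-101.52250344080677), np.float64(183.57665140999873))
l2 [566.7 330.6] [529.3 152.4] [548.  241.5] (np.float64(-101.84651334587417), np.float64(182.1410970656717))
rack [array([473.6, 336.4]), array([662. , 285.8]), array([635.5, 141.6]), array([434.9, 192.5])] [551.5 239.1] (np.float64(-15.028283635099594), np.float64(195.11160588338925)) (np.float64(-100.39514783918749), np.float64(146.69749175045038)) (np.float64(-14.252031678443931), np.float64(207.04604775058107))
rest [array([453.6, -57.3]), array([540.7, -34. ]), array([ 578. , -178.1])] (np.float64(15.012315624721158), np.float64(90.18985732826417)) (np.float64(-75.52128913746395), np.float64(148.88889429594198))
```

send_rows(
  increments=[
    [[0.01,-0.06,0],[0,0,0],1],
    [[0.02,-0.12,0],[0,0,0],1],
    [[0.02,-0.18,0],[0,0,0],1],
    [[0.02,-0.24,0],[0,0,0],1],
    [[0.02,-0.29,0],[0,0,0],1],
    [[0.01,-0.34,0],[0,0,0],1],
    [[0.01,-0.36,0],[0,0,0],1],
    [[0.01,-0.36,0],[0,0,0],1],
  ],
)

```text
clock: 3.58
tcp_pos: [507.5, -101.7, 371.0]
eef_rot: [[-0.258, 0.966, -0.0], [0.966, 0.258, 0.001], [0.001, 0.0, -1.0]]
contact_force: [0.2, -0.4, 0.1]
gripper_width: 85.8
finger_force: 0.0
```

```bash
python3 - <<'E'
from h import *
np.set_printoptions(precision=1,suppress=True)
s=r.read_state(); im=r.snapshot("wrist"); cv2.imwrite("pics/w2.png",im)
np.save("w2.npy",s,allow_pickle=True)
print(s["clock"],s["tcp_pos"],s["joints"].round(4).tolist())
for l,z in [("rest_bed",45),("rest",0),("pin_centre",90),("pin_tip",180)]:
    for d in r.landmark_of(l,"wrist")[:3]: print(l,d["location"],d["confidence"],onz("wrist",d["location"],z,s))
cv2.imwrite("pics/w2b.png",cv2.resize(im,(768,576)))
E
```

```text
3.575 [ 507.5 -101.7  371. ] [-0.4173, -0.1527, 1.7183, 0.0005, 1.5763, -0.6787]
rest_bed [257.8, 109.7] 0.58 [503.1 -63.3  45. ]
rest [255.6, 145.0] 0.8 [ 515.7 -121.1    0. ]
pin_centre [200.8, 275.9] 0.68 [ 482.8 -317.5   90. ]
pin_tip [196.9, 315.9] 0.56 [ 490.9 -312.4  180. ]
pin_tip [377.1, 149.4] 0.3 [628.  -57.8 180. ]
```

View pics/w2b.png

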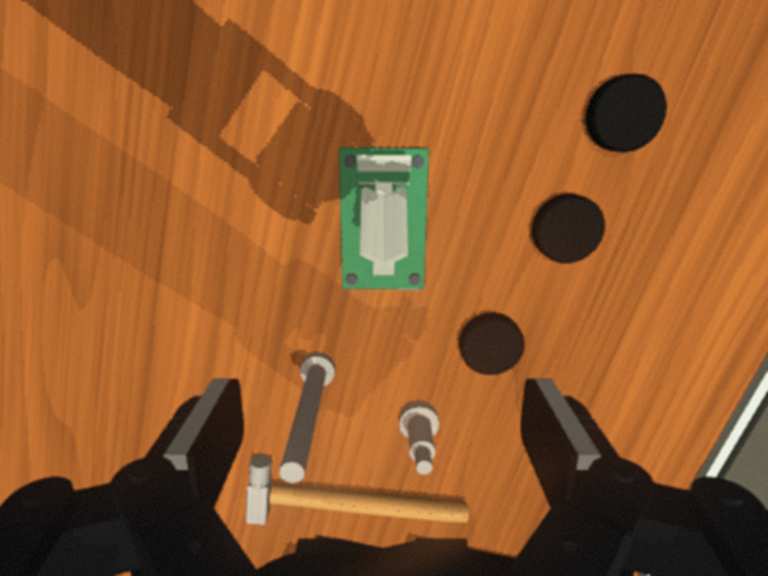

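```bash
python3 - <<'E'
from h import *
np.set_printoptions(precision=1,suppress=True)
s=np.load("w2.npy",allow_pickle=True).item()
o=lambda x,y,z:onz("wrist",((x+.5)/1.5-.5,(y+.5)/1.5-.5),z,s)[:2]
def ang(a,b): d=b-a; return np.degrees(np.arctan2(d[1],d[0])),np.hypot(*d)
R=[o(*p,10) for p in [(340,148),(428,148),(425.5,289),(342,289)]]
print("rest",R,np.mean(R,0),[ang(R[i],R[(i+1)%4]) for i in range(4)])
print("pin tip",o(292.5,472,180),"flange",o(317.5,367,12), "trough top end mid",o(384,272,100))
for b in [(384.5,160,60)]: print("stop top",o(*b))
# triangulate bed
print(tri(ray("wrist",(257.8,109.7),s),ray("scene",(230.3,205.1)),ray("side",(264.2,235.5))))
# kin fit: r,z from joints
from scipy.optimize import least_squares
Q=[([1.118,.245,1.558,0,1.339],[178.9,624.9,231.3]),([.2761,-.047,1.62,0,1.5684],[497.5,258,371.2]),([-.4173,-.1527,1.7183,0,1.5763],[507.5,-101.7,371])]
for q,p in Q: print(np.degrees(np.arctan2(p[1],p[0]))-np.degrees(q[0]),np.hypot(*p[:2]))
E
```

```text
rest [array([455.2, -62.8]), array([539.4, -40.3]), array([ 579.6, -183.2]), array([ 491.8, -206.7])] [ 516.5 -123.3] [(np.float64(15.013675932695046), np.float64(87.19663020794538)), (np.float64(-74.27962218019516), np.float64(148.49401248752926)), (np.float64(-165.0037045184147), np.float64(90.94031684165626)), (np.float64(104.27572361357963), np.float64(148.46744493264373))]
pin tip [ 488.  -310.9] flange [ 486.9 -305.8] trough top end mid [ 522.9 -148.3]
stop top [499.3 -58.5]
[501.  -69.1  39.5]
9.967652863704217 650.0040153722128
11.591572254896898 560.4197087897605
12.577886792398639 517.5897410111603
```

```bash
python3 - <<'E'
from h import *
im=cv2.imread("pics/w2.png")
cv2.imwrite("pics/w2c.png",cv2.resize(im[92:200,216:300],None,fx=5.5,fy=5.5,interpolation=cv2.INTER_CUBIC))
s=np.load("w2.npy",allow_pickle=True).item()
# predicted pixels in crop coords for a hypothesised bed
x=np.array([.2656,-.964,0]);h=np.sqrt(.5);y=np.array([.964,.2656,0])
for off in (-52,-56,-60):
    b=np.array([516.,-122.5,45])+off*x; ax=h*x+[0,0,h]
    for nm,P in [("bed",b),("low wall L",b+26*ax-16.5*y),("low R",b+26*ax+16.5*y),("hiL",b+95*ax-16.5*y),("hiR",b+95*ax+16.5*y)]:
        p=proj("wrist",P,s); print(off,nm,((p+.5-[216,92])*5.5-.5).round(0))
E
```

```text
-52 bed [219. 134.]
-52 low wall L [154. 218.]
-52 low R [286. 217.]
-52 hiL [151. 462.]
-52 hiR [293. 461.]
-56 bed [219. 118.]
-56 low wall L [154. 202.]
-56 low R [286. 201.]
-56 hiL [151. 445.]
-56 hiR [293. 444.]
-60 bed [219. 102.]
-60 low wall L [153. 185.]
-60 low R [286. 184.]
-60 hiL [151. 429.]
-60 hiR [293. 428.]
```

View pics/w2c.png

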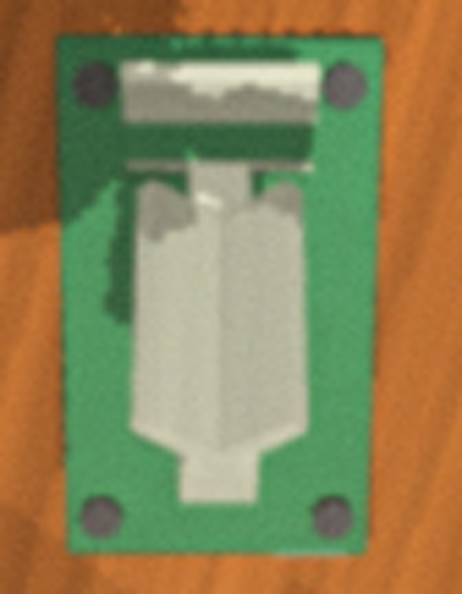

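send_rows(
  increments=[
    [[0,-0.05,0],[0,0,0],1],
    [[-0.01,-0.1,0],[0,0,0],1],
    [[-0.02,-0.15,0],[0,0,0],1],
    [[-0.02,-0.2,-0.04],[0,0,0],1],
    [[-0.02,-0.209,-0.09],[0,0,0],1],
    [[-0.02,-0.209,-0.13],[0,0,0],1],
    [[-0.02,-0.209,-0.15],[0,0,0],1],
    [[-0.02,-0.209,-0.15],[0,0,0],1],
  ],
)

```text
clock: 4.82
tcp_pos: [487.3, -309.5, 220.2]
eef_rot: [[-0.26, 0.966, -0.002], [0.966, 0.26, 0.002], [0.002, -0.001, -1.0]]
contact_force: [0.4, -0.3, 0.2]
gripper_width: 85.0
finger_force: 0.0
```

The rest's wall ends match an offset of −59.5 mm, which puts bed_origin at about (500,−65,45). The pin is at (487.5,−311). I'll go down and grip.

send_rows(
  increments=[
    [[0,-0.0013,-0.03],[0,0,0],1],
    [[0,-0.0013,-0.06],[0,0,0],1],
    [[0,-0.0013,-0.08],[0,0,0],1],
    [[0,-0.0013,-0.094],[0,0,0],1],
    [[0,-0.0013,-0.094],[0,0,0],0.2],
  ],
  newtons=50,
)

```text
clock: 5.45
tcp_pos: [487.3, -311.6, 126.8]
eef_rot: [[-0.259, 0.966, -0.001], [0.966, 0.259, 0.001], [0.001, -0.0, -1.0]]
contact_force: [0.6, 0.8, -1.1]
gripper_width: 69.3
finger_force: 0.0
```

send_rows(
  increments=[
    [[0,0,0],[0,0,0],-0.3],
    [[0,0,0],[0,0,0],-0.6],
    [[0,0,0],[0,0,0],-1],
    [[0,0,0],[0,0,0],-1],
    [[0,0,0],[0,0,0],-1],
    [[0,0,0],[0,0,0],-1],
  ],
  newtons=50,
)

```text
clock: 6.2
tcp_pos: [487.5, -312.4, 128.1]
eef_rot: [[-0.259, 0.966, 0.0], [0.966, 0.259, -0.001], [-0.001, 0.0, -1.0]]
contact_force: [-2.3, -0.1, 5.1]
gripper_width: 20.7
finger_force: 48.9
```

send_rows(
  increments=[
    [[0,0,0.02],[0,0,0],-1],
    [[0,0,0.05],[0,0,0],-1],
    [[0,0,0.09],[0,0,0],-1],
    [[0,0,0.13],[0,0,0],-1],
    [[0,0,0.15],[0,0,0],-1],
    [[0,0,0.15],[0,0,0],-1],
  ],
)

```text
clock: 6.95
tcp_pos: [487.8, -312.1, 278.5]
eef_rot: [[-0.259, 0.966, 0.002], [0.966, 0.259, -0.002], [-0.002, 0.002, -1.0]]
contact_force: [-0.0, -0.8, -3.4]
gripper_width: 20.8
finger_force: 49.3
```

send_rows(
  increments=[
    [[0.0,0.02,0],[5.8,1.6,0],-1],
    [[0.005,0.05,0],[11.6,3.2,0],-1],
    [[0.01,0.08,0],[17.4,4.8,0],-1],
    [[0.015,0.11,0],[23.2,6.4,0],-1],
    [[0.02,0.14,-0.01],[29,8,0],-1],
    [[0.025,0.17,-0.02],[34.8,9.6,0],-1],
    [[0.027,0.19,-0.03],[40.6,11.2,0],-1],
    [[0.027,0.196,-0.034],[43.4,12,0.4],-1],
  ],
)

```text
clock: 7.95
tcp_pos: [513.2, -114.7, 240.0]
eef_rot: [[-0.184, 0.963, -0.195], [0.679, 0.268, 0.684], [0.711, -0.006, -0.703]]
contact_force: [-0.8, -0.0, -2.3]
gripper_width: 20.9
finger_force: 49.3
```

send_rows(
  increments=[
    [[0,0,0],[0,0,0],-1],
    [[0,0,0],[0,0,0],-1],
  ],
)

```text
clock: 8.2
tcp_pos: [514.5, -116.4, 243.5]
eef_rot: [[-0.188, 0.964, -0.19], [0.683, 0.267, 0.68], [0.706, -0.002, -0.708]]
contact_force: [-0.0, -1.0, -1.8]
gripper_width: 20.5
finger_force: 49.3
```

```bash
cat > pose.py <<'E'
from h import *
np.set_printoptions(precision=3,suppress=True)
s=r.read_state()
print(s["clock"],s["tcp_pos"].round(1),s["contact_force"].round(1),s["gripper_width"].round(1),s["joints"].round(2).tolist())
print(s["eef_rot"])
h=.5**.5; ax=np.array([.188,-.682,h]); bz=np.array([-.188,.682,h]); by=np.array([.964,.2656,0]); bed=np.array([500.2,-65.1,45])
d=s["tcp_pos"]-bed; print("TCP in bed x,y,z:",d@ax,d@by,d@bz)
E
python3 - <<'E'
from pose import *
im=r.snapshot("side"); im2=r.snapshot("scene"); a=im[170:320,230:350]; b=im2[130:280,150:270]
cv2.imwrite("pics/p1.png",cv2.resize(np.hstack([a,b]),None,fx=3.3,fy=3.3,interpolation=cv2.INTER_CUBIC))
E
```

```text
Traceback (most recent call last):
  File "pose.py", line 4, in <module>
    print(s["clock"],s["tcp_pos"].round(1),s["contact_force"].round(1),s["gripper_width"].round(1),s["joints"].round(2).tolist())
                                                                       ^^^^^^^^^^^^^^^^^^^^^^^^
AttributeError: 'float' object has no attribute 'round'
```

```bash
sed -i 's/s\["gripper_width"\].round(1)/round(s["gripper_width"],1)/' pose.py
python3 - <<'E'
from pose import *
im=r.snapshot("side"); im2=r.snapshot("scene"); a=im[170:320,230:350]; b=im2[130:280,150:270]
cv2.imwrite("pics/p1.png",cv2.resize(np.hstack([a,b]),None,fx=3.3,fy=3.3,interpolation=cv2.INTER_CUBIC))
R=s["eef_rot"]
P=s["tcp_pos"]+128*R[:,2]
print("flange",P,proj("side",P)-[230,170],proj("scene",P)-[150,130])
E
```

```text
8.2 [ 514.5 -116.4  243.5] [-0.  -1.  -1.8] 20.5 [-0.65, 0.27, 1.65, 0.46, 1.87, -0.94]
[[-0.188  0.964 -0.19 ]
 [ 0.683  0.267  0.68 ]
 [ 0.706 -0.002 -0.708]]
TCP in bed x,y,z: 178.05965373579195 0.19376281504936665 102.65948620608793
flange [490.227 -29.38  152.857] [23.434 36.298] [89.991 49.367]
```

View pics/p1.png

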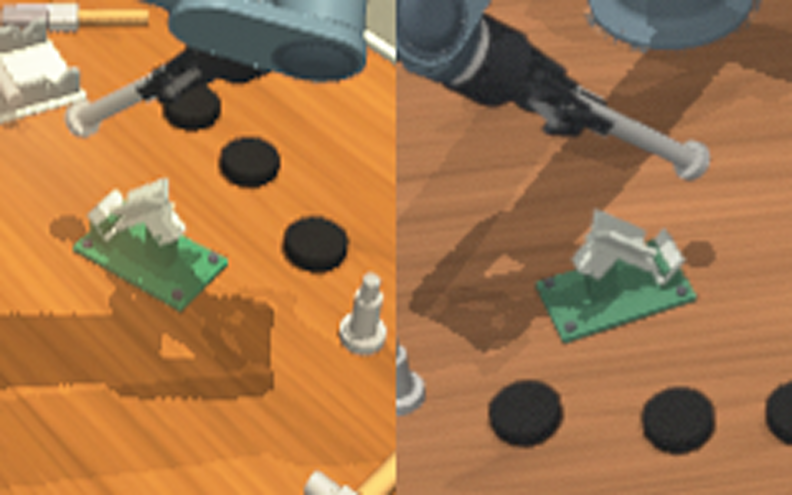

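Predicted flange positions, side crop (77,120) and scene crop (693,163), match the pictures. I'll lower the pin square into the trough.

send_rows(
  increments=[
    [[0,0.001,-0.03],[0,0,0],-1],
    [[0,0.001,-0.0613],[0,0,0],-1],
    [[0.002,-0.008,-0.0703],[0,0,0],-1],
    [[0.005,-0.018,-0.08],[0,0,0],-1],
    [[0.007,-0.026,-0.0883],[0,0,0],-1],
    [[0.0091,-0.0332,-0.0967],[0,0,0],-1],
    [[0.0091,-0.0332,-0.0967],[0,0,0],-1],
  ],
)

```text
clock: 9.18
tcp_pos: [523.4, -149.5, 145.9]
eef_rot: [[-0.186, 0.964, -0.191], [0.681, 0.267, 0.682], [0.708, -0.003, -0.706]]
contact_force: [0.1, 0.7, -2.4]
gripper_width: 20.8
finger_force: 49.3
```

send_rows(
  increments=[
    [[0.0004,-0.0014,-0.0014],[0,0,0],-1],
    [[0.0008,-0.0027,-0.0028],[0,0,0],-1],
    [[0.0011,-0.0041,-0.0042],[0,0,0],-1],
    [[0.0011,-0.0041,-0.0042],[0,0,0],-1],
  ],
)

```text
clock: 9.68
tcp_pos: [524.5, -153.1, 142.2]
eef_rot: [[-0.187, 0.964, -0.191], [0.681, 0.267, 0.681], [0.707, -0.003, -0.707]]
contact_force: [-0.3, 0.9, -2.6]
gripper_width: 20.6
finger_force: 49.3
```

```bash
python3 pose.py
```

```text
9.675 [ 524.5 -153.1  142.2] [-0.3  0.9 -2.6] 20.6 [-0.69, 0.45, 1.62, 0.42, 1.74, -1.03]
[[-0.187  0.964 -0.191]
 [ 0.681  0.267  0.681]
 [ 0.707 -0.003 -0.707]]
TCP in bed x,y,z: 133.3063716137573 0.0380455476717825 4.110610044807929
```

send_rows(
  increments=[
    [[0.0002,-0.0007,-0.0007],[0,0,0],-1],
    [[0.0004,-0.0014,-0.0014],[0,0,0],-1],
    [[0.0005,-0.002,-0.0021],[0,0,0],-1],
    [[0.0005,-0.002,-0.0021],[0,0,0],-1],
  ],
)

```text
clock: 10.18
tcp_pos: [524.7, -154.8, 140.3]
eef_rot: [[-0.187, 0.963, -0.192], [0.681, 0.268, 0.682], [0.708, -0.003, -0.706]]
contact_force: [-1.9, 1.9, 0.5]
gripper_width: 20.8
finger_force: 49.4
```

send_rows(
  increments=[
    [[0.0002,-0.0007,-0.0007],[0,0,0],-1],
    [[0.0002,-0.0007,-0.0007],[0,0,0],-1],
  ],
)

```text
clock: 10.42
tcp_pos: [524.8, -155.3, 139.9]
eef_rot: [[-0.187, 0.963, -0.192], [0.68, 0.268, 0.682], [0.709, -0.003, -0.705]]
contact_force: [-4.1, 3.2, 4.3]
gripper_width: 20.7
finger_force: 49.5
```

```bash
python3 pose.py
```

```text
10.425 [ 524.8 -155.3  139.9] [-4.1  3.2  4.3] 20.7 [-0.69, 0.46, 1.62, 0.42, 1.74, -1.04]
[[-0.187  0.963 -0.192]
 [ 0.68   0.268  0.682]
 [ 0.709 -0.003 -0.705]]
TCP in bed x,y,z: 133.234980992615 -0.1999202237832189 0.9362579887811123
```

send_rows(
  increments=[
    [[-0.0007,-0.0002,0],[0,0,0],-1],
    [[-0.0009,0.0005,-0.0007],[0,0,0],-1],
    [[-0.0011,0.0012,-0.0014],[0,0,0],-1],
    [[-0.0013,0.0018,-0.0021],[0,0,0],-1],
    [[-0.0014,0.0025,-0.0028],[0,0,0],-1],
    [[-0.0014,0.0025,-0.0028],[0,0,0],-1],
  ],
)

```text
clock: 11.18
tcp_pos: [524.0, -153.8, 137.6]
eef_rot: [[-0.188, 0.964, -0.191], [0.682, 0.268, 0.681], [0.707, -0.002, -0.707]]
contact_force: [-4.0, 1.0, 6.6]
gripper_width: 20.8
finger_force: 49.7
```

```bash
python3 pose.py
```

```text
11.175 [ 524.  -153.8  137.6] [-4.   1.   6.6] 20.8 [-0.69, 0.45, 1.62, 0.42, 1.74, -1.04]
[[-0.188  0.964 -0.191]
 [ 0.682  0.268  0.681]
 [ 0.707 -0.002 -0.707]]
TCP in bed x,y,z: 130.46546788422168 -0.6369879034138763 0.5368969407057956
```

send_rows(
  increments=[
    [[-0.0007,0.0005,-0.0007],[0,0,0],-1],
    [[-0.0009,0.0012,-0.0014],[0,0,0],-1],
    [[-0.0009,0.0012,-0.0014],[0,0,0],-1],
  ],
)

```text
clock: 11.55
tcp_pos: [523.4, -152.6, 136.3]
eef_rot: [[-0.188, 0.964, -0.19], [0.682, 0.267, 0.681], [0.707, -0.001, -0.707]]
contact_force: [-2.2, 1.4, 6.0]
gripper_width: 20.9
finger_force: 49.9
```

```bash
python3 pose.py
```

```text
11.55 [ 523.4 -152.6  136.3] [-2.2  1.4  6. ] 20.9 [-0.69, 0.45, 1.63, 0.42, 1.73, -1.04]
[[-0.188  0.964 -0.19 ]
 [ 0.682  0.267  0.681]
 [ 0.707 -0.001 -0.707]]
TCP in bed x,y,z: 128.57761766250744 -0.8220664875112229 0.5128253606567578
```

send_rows(
  increments=[
    [[-0.0002,0.0007,-0.0007],[0,0,0],-1],
    [[-0.0004,0.0014,-0.0014],[0,0,0],-1],
    [[-0.0006,0.002,-0.0021],[0,0,0],-1],
    [[-0.0006,0.002,-0.0021],[0,0,0],-1],
  ],
)

```text
clock: 12.05
tcp_pos: [523.2, -151.6, 135.3]
eef_rot: [[-0.189, 0.964, -0.189], [0.683, 0.267, 0.68], [0.706, -0.001, -0.708]]
contact_force: [-3.1, -2.2, 10.7]
gripper_width: 20.9
finger_force: 50.3
```

```bash
python3 pose.py
```

```text
12.05 [ 523.2 -151.6  135.3] [-3.1 -2.2 10.7] 20.9 [-0.69, 0.45, 1.63, 0.42, 1.73, -1.04]
[[-0.189  0.964 -0.189]
 [ 0.683  0.267  0.68 ]
 [ 0.706 -0.001 -0.708]]
TCP in bed x,y,z: 127.16169125985998 -0.8047638158055552 0.5260850494879822
```

Axial force has risen to about 10 N at x≈127 mm, so the pin is home on the stop. I'll release and back out along the pin axis.

send_rows(
  increments=[
    [[0,0,0],[0,0,0],-0.45],
    [[0,0,0],[0,0,0],-0.3],
    [[0,0,0],[0,0,0],0],
    [[0,0,0],[0,0,0],0.3],
    [[0,0,0],[0,0,0],0.3],
  ],
)

```text
clock: 12.68
tcp_pos: [522.3, -150.1, 133.0]
eef_rot: [[-0.187, 0.964, -0.191], [0.682, 0.267, 0.681], [0.707, -0.003, -0.707]]
contact_force: [-1.2, 0.3, -0.4]
gripper_width: 55.6
finger_force: 0.0
```

send_rows(
  increments=[
    [[0.004,-0.014,0.014],[0,0,0],0.3],
    [[0.01,-0.034,0.035],[0,0,0],0.3],
    [[0.016,-0.055,0.057],[0,0,0],0.3],
    [[0.019,-0.068,0.071],[0,0,0],0.3],
    [[0.019,-0.068,0.071],[0,0,0],0.3],
  ],
)

```text
clock: 13.3
tcp_pos: [542.0, -219.6, 205.5]
eef_rot: [[-0.188, 0.964, -0.189], [0.683, 0.266, 0.68], [0.705, -0.001, -0.709]]
contact_force: [-0.4, -0.3, -0.0]
gripper_width: 55.5
finger_force: 0.0
```

```bash
python3 - <<'E'
from pose import *
im=r.snapshot("side"); im2=r.snapshot("scene"); a=im[170:320,230:350]; b=im2[130:280,150:270]
cv2.imwrite("pics/p2.png",cv2.resize(np.hstack([a,b]),None,fx=3.3,fy=3.3,interpolation=cv2.INTER_CUBIC))
for n,o in (("side",(230,170)),("scene",(150,130))):
    print([((proj(n,bed+k*ax)-o)*3.3).round() for k in (0,90,180)])
    for l in ("pin_tip","pin_centre"): print(l,[(((np.array(d["location"])-o)*3.3).round(),round(d["confidence"],2)) for d in r.landmark_of(l,n)[:2]])
E
```

```text
13.3 [ 542.  -219.6  205.5] [-0.4 -0.3 -0. ] 55.5 [-0.75, 0.47, 1.46, 0.4, 1.89, -1.02]
[[-0.188  0.964 -0.189]
 [ 0.683  0.266  0.68 ]
 [ 0.705 -0.001 -0.709]]
TCP in bed x,y,z: 226.69354095456268 -0.7311131364108407 0.23478084907281355
[array([105., 206.]), array([152., 188.]), array([205., 168.])]
pin_tip [(array([240., 159.]), 0.67), (array([204., 168.]), 0.5)]
pin_centre [(array([146., 198.]), 0.62), (array([146., 256.]), 0.2)]
[array([268., 249.]), array([207., 224.]), array([141., 196.])]
pin_tip [(array([127., 203.]), 0.82), (array([557., 281.]), 0.47)]
pin_centre [(array([210., 215.]), 0.85)]
```

View pics/p2.png

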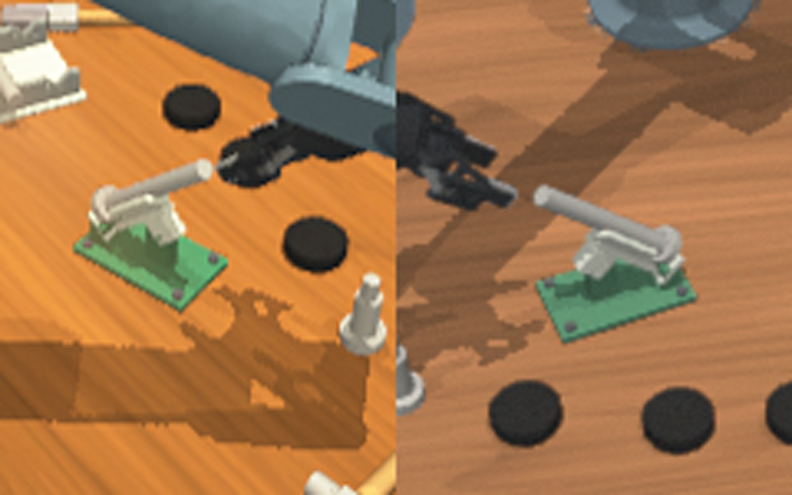

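The pin lies home in the rest: the tip matches the predicted side (205,168) and scene (537,196). Next I'll swing the tool square to the pin for the second grasp.

send_rows(
  increments=[
    [[-0.004,0.014,0.015],[-6,-1.7,0],0.3],
    [[-0.009,0.033,0.034],[-15,-4.1,0],0.3],
    [[-0.015,0.055,0.057],[-24,-6.6,0],0.3],
    [[-0.017,0.065,0.057],[-33,-9.1,0],0.3],
    [[-0.02,0.08,0.045],[-43,-11.8,0],0.3],
    [[-0.025,0.095,0.03],[-53,-14.6,0],0.3],
    [[-0.03,0.112,0.012],[-63,-17.3,0],0.3],
    [[-0.034,0.125,0],[-73,-20.1,0],0.3],
  ],
)

```text
clock: 14.6
tcp_pos: [506.7, -92.0, 203.8]
eef_rot: [[-0.228, 0.964, 0.135], [0.826, 0.265, -0.497], [-0.515, -0.001, -0.857]]
contact_force: [-0.2, -1.0, -0.7]
gripper_width: 55.4
finger_force: 0.0
```

send_rows(
  increments=[
    [[-0.002,0.008,-0.01],[-7,-1.9,0],0.3],
    [[-0.002,0.008,-0.01],[-13.8,-3.8,0],0.3],
    [[-0.002,0.008,-0.01],[-13.8,-3.8,0],0.3],
    [[-0.002,0.008,-0.01],[-13.8,-3.8,0],0.3],
  ],
)

```text
clock: 15.1
tcp_pos: [505.7, -85.2, 194.6]
eef_rot: [[-0.187, 0.965, 0.185], [0.683, 0.263, -0.682], [-0.706, -0.001, -0.708]]
contact_force: [0.2, -0.8, 1.3]
gripper_width: 55.7
finger_force: 0.0
```

```bash
python3 pose.py
```

```text
15.1 [505.7 -85.2 194.6] [ 0.2 -0.8  1.3] 55.7 [-0.05, -0.05, 2.1, -0.9, 1.02, 0.14]
[[-0.187  0.965  0.185]
 [ 0.683  0.263 -0.682]
 [-0.706 -0.001 -0.708]]
TCP in bed x,y,z: 120.56004048075152 -0.07010296628601498 91.03280540121743
```

send_rows(
  increments=[
    [[0.004,-0.014,-0.014],[0,0,0],0.3],
    [[0.009,-0.034,-0.035],[0,0,0],0.3],
    [[0.009,-0.034,-0.035],[0,0,0],0.3],
  ],
)

```text
clock: 15.48
tcp_pos: [514.0, -120.2, 160.5]
eef_rot: [[-0.186, 0.966, 0.179], [0.687, 0.259, -0.679], [-0.703, -0.003, -0.712]]
contact_force: [-0.2, 0.1, -0.8]
gripper_width: 55.4
finger_force: 0.0
```

```bash
python3 pose.py
```

```text
15.475 [ 514.  -120.2  160.5] [-0.2  0.1 -0.8] 55.4 [-0.13, 0.01, 2.1, -0.94, 0.93, 0.16]
[[-0.186  0.966  0.179]
 [ 0.687  0.259 -0.679]
 [-0.703 -0.003 -0.712]]
TCP in bed x,y,z: 121.90701358519034 -1.3626280229731471 41.5009435488775
```

Joint 4 is close to its limit, so I'll use 12° less tilt in the pad plane. The grip geometry stays valid.

send_rows(
  increments=[
    [[0,0.001,-0.001],[5.8,1.6,0],0.3],
    [[0,0.0025,-0.0025],[11.6,3.2,0],0.3],
    [[0,0.0025,-0.0025],[11.6,3.2,0],0.3],
  ],
)

```text
clock: 15.85
tcp_pos: [515.8, -117.3, 161.1]
eef_rot: [[-0.219, 0.965, 0.142], [0.811, 0.261, -0.523], [-0.542, 0.001, -0.84]]
contact_force: [-0.2, -0.1, -0.6]
gripper_width: 55.6
finger_force: 0.0
```

```bash
python3 pose.py
```

```text
15.85 [ 515.8 -117.3  161.1] [-0.2 -0.1 -0.6] 55.6 [-0.2, -0.02, 2.07, -0.65, 0.92, -0.11]
[[-0.219  0.965  0.142]
 [ 0.811  0.261 -0.523]
 [-0.542  0.001 -0.84 ]]
TCP in bed x,y,z: 120.6105273906347 1.2106196841089836 43.55078302657359
```

send_rows(
  increments=[
    [[-0.001,-0.008,-0.01],[0,0,0],0.3],
    [[0.002,-0.018,-0.022],[0,0,0],0.3],
    [[0.006,-0.03,-0.034],[0,0,0],0.3],
    [[0.009,-0.0403,-0.0445],[0,0,0],0.3],
    [[0.009,-0.0403,-0.0445],[0,0,0],0.3],
  ],
)

```text
clock: 16.48
tcp_pos: [522.7, -157.1, 112.3]
eef_rot: [[-0.223, 0.965, 0.136], [0.812, 0.262, -0.521], [-0.539, -0.006, -0.842]]
contact_force: [0.1, 0.2, 0.2]
gripper_width: 55.5
finger_force: 0.0
```

```bash
python3 pose.py
```

```text
16.475 [ 522.7 -157.1  112.3] [0.1 0.2 0.2] 55.5 [-0.28, 0.08, 2.06, -0.69, 0.81, -0.11]
[[-0.223  0.965  0.136]
 [ 0.812  0.262 -0.521]
 [-0.539 -0.006 -0.842]]
TCP in bed x,y,z: 114.54005926865503 -2.742486897154255 -19.422962509183865
```

send_rows(
  increments=[
    [[0.0022,-0.0006,0.0042],[0,0,0],0.3],
    [[0.0022,-0.0006,0.0042],[0,0,0],0.3],
  ],
)

```text
clock: 16.73
tcp_pos: [526.5, -157.0, 119.2]
eef_rot: [[-0.222, 0.965, 0.141], [0.811, 0.263, -0.522], [-0.541, -0.001, -0.841]]
contact_force: [0.4, -0.7, -0.5]
gripper_width: 55.4
finger_force: 0.0
```

```bash
python3 pose.py
```

```text
16.725 [ 526.5 -157.   119.2] [ 0.4 -0.7 -0.5] 55.4 [-0.28, 0.08, 2.06, -0.69, 0.82, -0.11]
[[-0.222  0.965  0.141]
 [ 0.811  0.263 -0.522]
 [-0.541 -0.001 -0.841]]
TCP in bed x,y,z: 120.12210204306767 0.9355903724677842 -15.183193533985737
```

send_rows(
  increments=[
    [[-0.001,-0.001,-0.001],[0,0,0],0.3],
    [[-0.001,-0.001,-0.001],[0,0,0],0],
    [[-0.001,-0.001,-0.001],[0,0,0],-0.3],
  ],
  newtons=50,
)

```text
clock: 17.1
tcp_pos: [524.5, -157.9, 117.0]
eef_rot: [[-0.223, 0.965, 0.139], [0.812, 0.263, -0.522], [-0.54, -0.003, -0.842]]
contact_force: [-0.1, 1.0, -0.5]
gripper_width: 30.2
finger_force: 0.0
```

```bash
python3 pose.py
```

```text
17.1 [ 524.5 -157.9  117. ] [-0.1  1.  -0.5] 30.2 [-0.28, 0.08, 2.06, -0.69, 0.81, -0.11]
[[-0.223  0.965  0.139]
 [ 0.812  0.263 -0.522]
 [-0.54  -0.003 -0.842]]
TCP in bed x,y,z: 118.78191013214465 -1.217448553277624 -16.98419687732224
```

Centred within half a millimetre, so I'll close.

send_rows(
  increments=[
    [[0,0,0],[0,0,0],-0.5],
    [[0,0,0],[0,0,0],-1],
    [[0,0,0],[0,0,0],-1],
    [[0,0,0],[0,0,0],-1],
  ],
  newtons=60,
)

```text
clock: 17.6
tcp_pos: [524.4, -158.0, 117.0]
eef_rot: [[-0.223, 0.965, 0.139], [0.812, 0.263, -0.522], [-0.54, -0.004, -0.842]]
contact_force: [-4.2, 2.0, 3.4]
gripper_width: 20.2
finger_force: 58.5
```

```bash
python3 pose.py
```

```text
17.6 [ 524.4 -158.   117. ] [-4.2  2.   3.4] 20.2 [-0.28, 0.08, 2.06, -0.69, 0.81, -0.11]
[[-0.223  0.965  0.139]
 [ 0.812  0.263 -0.522]
 [-0.54  -0.004 -0.842]]
TCP in bed x,y,z: 118.86689904793086 -1.3408926069703238 -16.989435481075486
```

send_rows(
  increments=[
    [[0.001,-0.002,0.003],[0,0,0],-1],
    [[0.001,-0.004,0.005],[0,0,0],-1],
    [[-0.002,0.006,0.016],[0,0,0],-1],
    [[-0.006,0.02,0.03],[0,0,0],-1],
    [[-0.01,0.037,0.047],[0,0,0],-1],
    [[-0.01,0.037,0.09],[0,0,0],-1],
    [[-0.01,0.037,0.13],[0,0,0],-1],
    [[-0.01,0.037,0.15],[0,0,0],-1],
  ],
)

```text
clock: 18.6
tcp_pos: [515.4, -120.3, 270.8]
eef_rot: [[-0.221, 0.965, 0.144], [0.811, 0.264, -0.522], [-0.542, 0.001, -0.841]]
contact_force: [-1.1, -0.1, -2.5]
gripper_width: 20.5
finger_force: 58.9
```

```bash
python3 - <<'E'
from pose import *
R=np.array([[-0.223,.965,.139],[.812,.263,-.522],[-.54,-.004,-.842]]);t=np.array([524.4,-158,117])
c=bed+89.2*ax-.8*by+.5*bz
print("tool: centre",R.T@(c-t),"axis",R.T@ax)
im=cv2.imread("pics/w1.png")
cv2.imwrite("pics/w1r.png",cv2.resize(im[68:226,200:366],None,fx=3.6,fy=3.6,interpolation=cv2.INTER_CUBIC))
E
```

```text
18.6 [ 515.4 -120.3  270.8] [-1.1 -0.1 -2.5] 20.5 [-0.21, -0.17, 1.98, -0.57, 1.11, -0.27]
[[-0.221  0.965  0.144]
 [ 0.811  0.264 -0.522]
 [-0.542  0.001 -0.841]]
TCP in bed x,y,z: 200.15914504373242 0.01852309337423756 119.10556833007607
tool: centre [ 32.621   0.496 -10.74 ] axis [-0.978 -0.001 -0.213]
```

View pics/w1r.png

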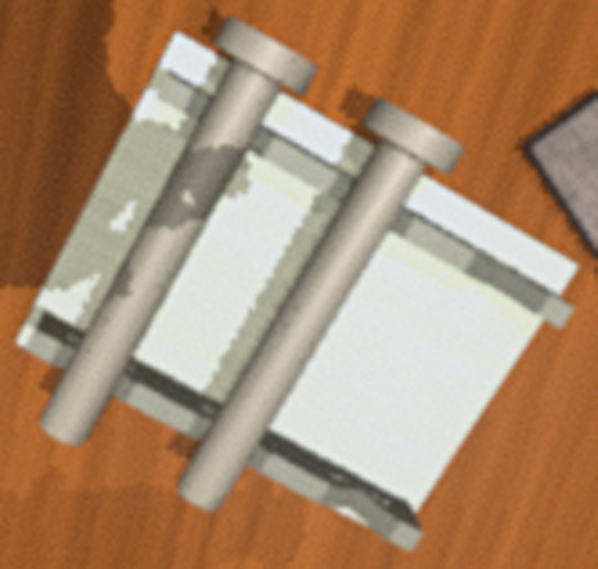

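```bash
python3 - <<'E'
from h import *
from scipy.optimize import least_squares
np.set_printoptions(precision=2,suppress=True)
s=np.load("w1.npy",allow_pickle=True).item()
px=lambda x,y:((x+.5)/3.6-.5+200,(y+.5)/3.6-.5+68)
def W(p,X,Y,Z): c,n=np.cos(p[2]),np.sin(p[2]); return np.array([p[0]+c*X-n*Y,p[1]+n*X+c*Y,Z])
sh=[((64,432),-65),((254,76),-65),((201,500),0),((402,151),0)]
ends=[((64,444),90,-65,53),((201,511),90,0,53),((273,40),-90,-65,62),((421,123),-90,0,62)]
cor=[((177,31),-75,-100,6),((578,265),-75,100,6)]
def f(p,full=False):
    e=[]
    ci,si=np.cos(p[2]),np.sin(p[2])
    for u,y in sh:
        q=onz("wrist",px(*u),42,s)[:2]-p[:2]; e.append(-si*q[0]+ci*q[1]-y)
    for u,x,y,z in ends:
        q=onz("wrist",px(*u),z,s)[:2]-p[:2]; e+= [ci*q[0]+si*q[1]-x-p[3]]
    for u,x,y,z in cor:
        q=onz("wrist",px(*u),z,s)[:2]-p[:2]; e+= [ci*q[0]+si*q[1]-x,-si*q[0]+ci*q[1]-y]
    return np.array(e)
o=least_squares(f,[548,240,np.radians(-103),0],loss="soft_l1")
p=o.x; print(p,np.degrees(p[2]),f(p)); sl=W(p,p[3],65,42); print("slot",sl)
print("laid2 c",W(p,p[3],0,42),"slot px scene",proj("scene",sl),"side",proj("side",sl))
# target TCP for tool tilt: pin axis horizontal along rack x
yaw=p[2]; a=np.array([np.cos(yaw),np.sin(yaw),0]); b=np.array([-np.sin(yaw),np.cos(yaw),0])
A=np.array([-.978,-.001,-.213]);A/=np.linalg.norm(A)
B=np.array([0,1,0.]);B-=A*(A@B);B/=np.linalg.norm(B)
R=np.column_stack([a,b,np.cross(a,b)])@np.column_stack([A,B,np.cross(A,B)]).T
print(R)
t=sl-R@np.array([32.6,.5,-10.7]); print("TCP final",t)
from scipy.spatial.transform import Rotation as Ro
c=r.read_state(); rv=Ro.from_matrix(R@c["eef_rot"].T).as_rotvec(degrees=True); print("rotvec",rv,"shift",t-c["tcp_pos"])
np.savez("tgt.npz",R=R,t=t,a=a,b=b)
E
```

```text
[548.01 239.24  -1.81  -1.1 ] -103.45278747359528 [-0.03 -0.16  0.74 -0.5  -0.04 -0.68  0.78 -0.02 -0.89  0.79  0.89 -0.7 ]
slot [611.48 225.19  42.  ]
laid2 c [548.26 240.31  42.  ] slot px scene [320.42 218.97] side [241.16 183.99]
[[ 0.23  0.97  0.05]
 [ 0.95 -0.23  0.21]
 [ 0.21  0.   -0.98]]
TCP final [604.14 196.53  24.61]
rotvec [ 45.54   0.83 -27.17] shift [  88.71  316.86 -246.15]
```

send_rows(
  increments=[
    [[0.01,0.03,0],[5.7,0.1,-3.4],-1],
    [[0.02,0.07,0],[11.4,0.2,-6.8],-1],
    [[0.035,0.115,0],[17.1,0.3,-10.2],-1],
    [[0.05,0.16,-0.01],[22.8,0.4,-13.6],-1],
    [[0.06,0.2,-0.02],[28.5,0.5,-17],-1],
    [[0.07,0.24,-0.04],[34.2,0.6,-20.4],-1],
    [[0.08,0.28,-0.06],[39.9,0.7,-23.8],-1],
    [[0.0887,0.3169,-0.08],[45.5,0.8,-27.2],-1],
  ],
)

```text
clock: 19.6
tcp_pos: [602.9, 197.5, 185.9]
eef_rot: [[0.227, 0.973, 0.044], [0.95, -0.231, 0.212], [0.216, -0.006, -0.976]]
contact_force: [0.1, -0.9, -4.2]
gripper_width: 20.5
finger_force: 59.0
```

send_rows(
  increments=[
    [[0,0,-0.03],[0,0,0],-1],
    [[0,0,-0.07],[0,0,0],-1],
    [[0,0,-0.07],[0,0,0],-1],
    [[0,0,-0.07],[0,0,0],-1],
  ],
)

```text
clock: 20.1
tcp_pos: [603.8, 196.1, 118.3]
eef_rot: [[0.225, 0.973, 0.047], [0.95, -0.23, 0.209], [0.215, -0.002, -0.977]]
contact_force: [0.7, -0.3, -1.9]
gripper_width: 20.1
finger_force: 58.9
```

```bash
cat > tg.py <<'E'
from h import *
from scipy.spatial.transform import Rotation as Ro
np.set_printoptions(precision=2,suppress=True)
T=np.load("tgt.npz"); s=r.read_state()
print(s["clock"],"shift left",T["t"]-s["tcp_pos"],"rot left",Ro.from_matrix(T["R"]@s["eef_rot"].T).as_rotvec(degrees=True),"F",s["contact_force"],"M",s["ft_torque"],"j",s["joints"])
A=np.array([-.978,-.001,-.213]); A/=np.linalg.norm(A); C=s["tcp_pos"]+s["eef_rot"]@np.array([32.6,.5,-10.7]); ax=s["eef_rot"]@A
print("pin centre",C,"axis",ax)
E
python3 - <<'E'
from tg import *
P=[("scene",(280,140),(110,100)),("side",(170,110),(110,120))]; ims=[]
for n,o,w in P:
    im=r.snapshot(n)[o[1]:o[1]+100,o[0]:o[0]+110]; ims.append(im)
    print(n,[((proj(n,C+k*ax)-o)*3.6).round() for k in (-90,90)])
cv2.imwrite("pics/p3.png",cv2.resize(np.hstack(ims),None,fx=3.6,fy=3.6,interpolation=cv2.INTER_CUBIC))
E
```

```text
20.1 shift left [  0.3    0.45 -93.69] rot left [-0.14 -0.11 -0.12] F [ 0.74 -0.33 -1.92] M [-0.28  0.04 -0.01] j [0.05 0.28 1.74 0.24 1.07 0.17]
pin centre [611.15 224.71 135.74] axis [-0.23 -0.97 -0.  ]
scene [array([255., 217.]), array([ 54., 208.])]
side [array([225., 161.]), array([284., 244.])]
```

View pics/p3.png

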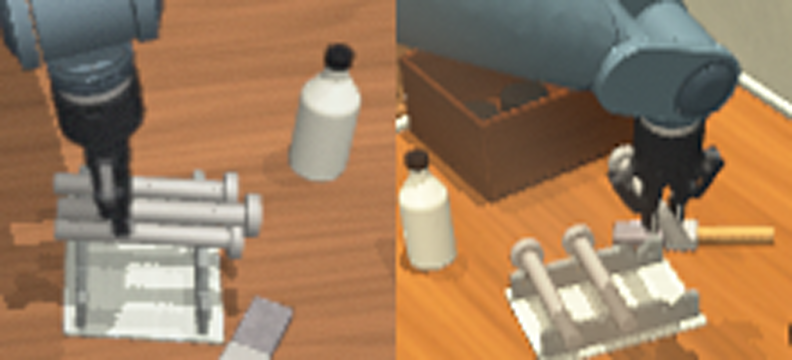

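The held pin matches its predicted ends, scene crop (55,208) and (255,216), and is level. I'll lower it into the notches.

send_rows(
  increments=[
    [[0.0003,0.0004,-0.02],[0,0,0],-1],
    [[0.0003,0.0004,-0.045],[0,0,0],-1],
    [[0.0003,0.0004,-0.065],[0,0,0],-1],
    [[0.0003,0.0004,-0.08],[0,0,0],-1],
    [[0.0003,0.0004,-0.086],[0,0,0],-1],
    [[0.0003,0.0004,-0.086],[0,0,0],-1],
  ],
)

```text
clock: 20.95
tcp_pos: [603.6, 196.3, 30.8]
eef_rot: [[0.225, 0.973, 0.045], [0.95, -0.23, 0.21], [0.214, -0.004, -0.977]]
contact_force: [0.2, -0.4, -2.0]
gripper_width: 20.3
finger_force: 59.2
```

```bash
python3 tg.py
```

```text
20.95 shift left [ 0.5   0.25 -6.21] rot left [-0.14 -0.2  -0.1 ] F [ 0.17 -0.37 -2.02] M [-0.35  0.04  0.01] j [0.05 0.41 1.76 0.26 0.92 0.13]
pin centre [611.   224.91  48.25] axis [-0.23 -0.97 -0.  ]
```

send_rows(
  increments=[
    [[0.0004,0.0002,-0.0015],[0,0,0],-1],
    [[0.0004,0.0002,-0.003],[0,0,0],-1],
    [[0.0004,0.0002,-0.004],[0,0,0],-1],
    [[0.0004,0.0002,-0.005],[0,0,0],-1],
    [[0.0004,0.0002,-0.005],[0,0,0],-1],
  ],
)

```text
clock: 21.58
tcp_pos: [603.9, 196.5, 25.9]
eef_rot: [[0.225, 0.973, 0.045], [0.95, -0.23, 0.209], [0.214, -0.004, -0.977]]
contact_force: [0.4, 0.2, -2.3]
gripper_width: 20.2
finger_force: 59.2
```

```bash
python3 tg.py
```

```text
21.575 shift left [ 0.27  0.08 -1.28] rot left [-0.14 -0.21 -0.1 ] F [ 0.37  0.17 -2.3 ] M [-0.31  0.04 -0.02] j [0.05 0.42 1.76 0.26 0.92 0.13]
pin centre [611.23 225.08  43.33] axis [-0.23 -0.97 -0.  ]
```

send_rows(
  increments=[
    [[0,0,-0.0007],[0,0,0],-1],
    [[0,0,-0.0014],[0,0,0],-1],
    [[0,0,-0.002],[0,0,0],-1],
    [[0,0,-0.002],[0,0,0],-1],
  ],
)

```text
clock: 22.08
tcp_pos: [604.2, 196.6, 25.3]
eef_rot: [[0.225, 0.973, 0.045], [0.95, -0.229, 0.21], [0.215, -0.004, -0.977]]
contact_force: [-6.7, -1.0, 7.9]
gripper_width: 20.0
finger_force: 60.5
```

```bash
python3 tg.py
```

```text
22.075 shift left [-0.04 -0.04 -0.71] rot left [-0.16 -0.21 -0.13] F [-6.66 -1.04  7.91] M [-0.34  0.86  0.14] j [0.05 0.42 1.76 0.26 0.92 0.13]
pin centre [611.52 225.2   42.77] axis [-0.23 -0.97 -0.  ]
```

send_rows(
  increments=[
    [[-0.0006,0.0001,0],[0,0,0],-1],
    [[-0.0008,0.0002,-0.0005],[0,0,0],-1],
    [[-0.0008,0.0002,-0.0005],[0,0,0],-1],
  ],
)

```text
clock: 22.45
tcp_pos: [604.1, 196.6, 25.2]
eef_rot: [[0.225, 0.973, 0.047], [0.95, -0.23, 0.21], [0.215, -0.002, -0.977]]
contact_force: [-4.5, -3.0, 8.7]
gripper_width: 20.3
finger_force: 60.5
```

```bash
python3 tg.py
```

```text
22.45 shift left [ 0.01 -0.08 -0.64] rot left [-0.15 -0.11 -0.11] F [-4.46 -2.95  8.67] M [-0.38  0.67  0.  ] j [0.05 0.42 1.76 0.26 0.91 0.13]
pin centre [611.45 225.24  42.7 ] axis [-0.23 -0.97 -0.  ]
```

send_rows(
  increments=[
    [[-0.0008,0.0002,0],[0,0,0],-1],
    [[-0.001,0.0002,-0.0003],[0,0,0],-1],
    [[-0.001,0.0002,-0.0003],[0,0,0],-1],
  ],
)

```text
clock: 22.82
tcp_pos: [603.8, 196.8, 24.9]
eef_rot: [[0.225, 0.973, 0.049], [0.95, -0.231, 0.21], [0.215, -0.001, -0.977]]
contact_force: [-2.3, -1.4, 6.8]
gripper_width: 20.3
finger_force: 60.3
```

```bash
python3 tg.py
```

```text
22.825 shift left [ 0.35 -0.26 -0.32] rot left [-0.16 -0.01 -0.06] F [-2.27 -1.44  6.82] M [-0.31  0.26 -0.19] j [0.05 0.42 1.76 0.27 0.91 0.13]
pin centre [611.11 225.41  42.4 ] axis [-0.23 -0.97 -0.  ]
```

send_rows(
  increments=[
    [[-0.0005,0.0001,-0.0003],[0,0,0],-1],
    [[-0.0005,0.0001,-0.0004],[0,0,0],-1],
  ],
)

```text
clock: 23.08
tcp_pos: [603.7, 196.9, 24.8]
eef_rot: [[0.226, 0.973, 0.05], [0.95, -0.231, 0.21], [0.216, -0.0, -0.976]]
contact_force: [-0.8, -1.3, 7.6]
gripper_width: 19.9
finger_force: 60.4
```

```bash
python3 tg.py
```

```text
23.075 shift left [ 0.47 -0.34 -0.19] rot left [-0.17  0.04 -0.04] F [-0.82 -1.26  7.56] M [-0.34  0.19 -0.31] j [0.05 0.42 1.77 0.27 0.91 0.13]
pin centre [610.98 225.49  42.28] axis [-0.23 -0.97 -0.  ]
```

Lateral force is about zero and vertical is about 10 N, so the pin is seated. I'll release to a partial opening to spare laid2, then retreat.

send_rows(
  increments=[
    [[0,0,0],[0,0,0],-0.48],
    [[0,0,0],[0,0,0],-0.4],
    [[0,0,0],[0,0,0],-0.25],
    [[0,0,0],[0,0,0],0],
    [[0,0,0],[0,0,0],0.1],
    [[0,0,0],[0,0,0],0.1],
  ],
)

```text
clock: 23.82
tcp_pos: [601.6, 197.0, 22.7]
eef_rot: [[0.225, 0.973, 0.045], [0.95, -0.23, 0.209], [0.214, -0.004, -0.977]]
contact_force: [0.1, -0.6, -0.4]
gripper_width: 47.2
finger_force: 0.0
```

send_rows(
  increments=[
    [[-0.0005,-0.002,0.01],[0,0,0],0.1],
    [[-0.0015,-0.006,0.03],[0,0,0],0.1],
    [[-0.003,-0.013,0.06],[0,0,0],0.1],
    [[-0.005,-0.021,0.1],[0,0,0],0.1],
    [[-0.04,-0.06,0.15],[0,0,0],0.1],
    [[-0.08,-0.1,0.2],[0,0,0],0.1],
    [[-0.12,-0.14,0.23],[0,0,0],0.1],
    [[-0.12,-0.14,0.23],[0,0,0],0.1],
  ],
)

```text
clock: 24.82
tcp_pos: [481.3, 55.3, 256.9]
eef_rot: [[0.226, 0.973, 0.052], [0.95, -0.232, 0.208], [0.214, 0.003, -0.977]]
contact_force: [-0.8, 0.3, 0.1]
gripper_width: 47.0
finger_force: 0.0
```

```bash
python3 - <<'E'
from h import *
s=r.read_state(); print(s["clock"],s["tcp_pos"],s["contact_force"].round(1))
T=np.load("tgt.npz"); sl=np.array([611.5,225.2,42])
ims=[]
for n,o in (("scene",(280,160)),("side",(190,150))):
    im=r.snapshot(n)[o[1]:o[1]+100,o[0]:o[0]+110]; ims.append(im)
    for y in (0,-65): print(n,y,[((proj(n,sl+y*T["b"]+k*T["a"])-o)*3.6).round() for k in (-90,90)])
w=r.snapshot("wrist"); cv2.imwrite("pics/wf.png",w)
np.save("wf.npy",s,allow_pickle=True)
a=cv2.resize(np.hstack(ims),None,fx=3.6,fy=3.6,interpolation=cv2.INTER_CUBIC)
b=cv2.resize(w,(320,240))
c=np.zeros((600,792,3),np.uint8); c[:360]=a; c[360:,:320]=b
cv2.imwrite("pics/p4.png",c)
E
```

```text
24.825 [481.27019967  55.27801789 256.85066649] [-0.8  0.3  0.1]
scene 0 [array([242., 217.]), array([ 50., 208.])]
scene -65 [array([238., 168.]), array([ 51., 159.])]
side 0 [array([157.,  82.]), array([214., 166.])]
side -65 [array([107.,  95.]), array([160., 181.])]
```

View pics/p4.png

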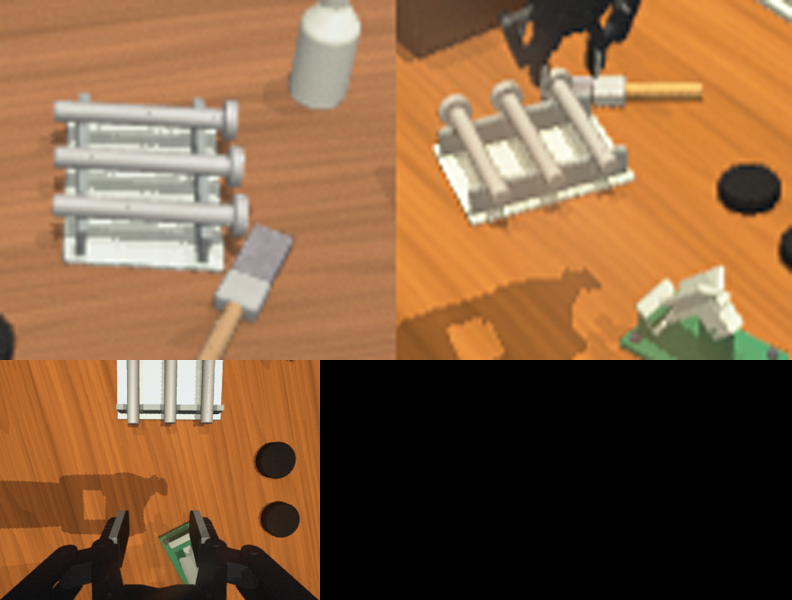

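The pin lies in the empty notches parallel to the others: flange on the same side, plain ends level at wrist-view rows 421–422. Nothing else has moved.

```bash
python3 -c "
from cell import r
print(r.hand_in())"
```

```text
the job is handed in; nothing more can be done
None
```

The pin was leaned in the V-rest against its stop and let go, then regripped and laid gently in the empty rack notches, flange on the same side as the other two and in line with them to about 1 mm by the camera views; handed in at about 25 s, verdict not shown.

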